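# Knock two cast feet out of a mould tray

### The job

Two rubber feet are stuck in the two square pockets of the metal mould tray. Turn that tray over, face down on the plywood board, and rap it on the board until both feet drop out; then lift the tray off, so that both feet stay lying on the board, and set the tray down flat, face up, on the bench beside the board.

Things in the scene. Friction and masses are not known exactly. Their poses are not given: they have to be found in the camera images.
- mould_tray: Metal tray 130 (x) x 80 (y) x 50 (z) mm, 0.35 kg, with 2 square pockets (44 wide, 40 deep) at x = +-30 in its open face; not the one with a long pocket. Origin: underside centre; z out of the open face, at first up. Handle bar (18 thick, 100 long, along x) at y = +95, z = 25 mm (46 clear of the wall), between arms at x = +-60, turns freely on its axis: lifted by it from above, the tray hangs down, -y side lowest.
- foot_1: Square black rubber pad 40 x 40 x 20 mm, 45 g, brass dot on one face; origin at centre, z toward the dot, in the tray toward its open face. Sits in the pocket at tray x = -30 mm, 20 mm below the face, held by two spring lips. Slow laying down leaves it in; a knock frees it: tray face down, raise the bar 55 mm, far edge on the board, bring it down at 0.4 m/s or let it fall; repeat if needed.
- foot_2: Square black rubber pad 40 x 40 x 20 mm, 45 g, brass dot on one face; origin at centre, z toward the dot, in the tray toward its open face. Sits in the pocket at tray x = 30 mm, 20 mm below the face, held by two spring lips. To invert: the hanging tray's open face looks away from the side where the handle lay (tray -y); stand it on its -y wall, move the bar on over that side in an arc.
- knock_board: Thin plywood board fixed on the bench, 200 (x) x 190 (y) x 6 (z) mm, origin at the centre of its underside (bench height), so its top is 6 mm above the bench.

How it is judged:
By the outcome, as a careful person would: the job done as asked, in the order asked, and still so for the second after the job is handed in, with the robot touching nothing.
It also fails if it takes over 59 s, if anything falls off the work surface, if the arm or the gripper's body presses on something with over 40 N, if the wrist force passes 120 N, or if a joint passes its speed limit or range.

### The arm

A 6-joint arm with a two-finger parallel gripper is mounted at the origin on a cart in front of the work surface, level with it; the furniture and walls round the work are solid. World frame = base frame: x ahead of the robot, y to its left, z up, the work surface at z = 0. Lengths are in m, angles in degrees, forces in N, time in s.
With the tool pointing down it reaches from about 0.325 to 0.85 m from the base axis. Payload 15.5 kg.
Tool frame: the origin (TCP) lies midway between the tips of the shut fingers; the grasp point (between the pads) lies 19 mm behind it; y points along the fingers, x is the direction in which the jaws open and shut, and the axes are right-handed (so a half turn about y gives the same grasp; the last joint's range is limited). The gripper opens to 91 mm and grips with 3 to 60 N. Pads are 32 mm wide; open, the fingers measure 118 mm over their backs; the gripper's body (76 mm by 178 mm) begins 60 mm behind the grasp point.
Start: joints at [-79.899, 28.281, 77.091, -0, 74.628, -5.472], TCP at [0.168, -0.602, 0.176] pointing down, gripper open.
Joint ranges: [-166.48, 166.48], [-47.26, 123.95], [12.59, 153.08], [-70.14, 250.14], [6.76, 159.57], [-176.63, 176.63]. Speed limits (degrees/s): [108.29, 108.29, 147.25, 172.46, 172.46, 172.46].

### API

Orientations are given as a 3x3 rotation matrix whose columns are the frame's x, y, z axes.
In Python, from bench import ctrl gives the robot as it stands. The module is installed in compiled form; this text tells all that it offers. Calls block until the motion is done:
- ctrl.goto(position, orientation): joint-space move of the TCP to a pose.
- ctrl.move_l(position, vel=0.15, ori=None, contact_N=None): straight line of the TCP; ori=None keeps the orientation; vel is the mean speed in m/s. With contact_N (N) it stops when the force on the tool has changed by that much, and returns True; else False.
- ctrl.movej(angles): joint-space move.
- ctrl.command_gripper(opening): opening from 0.0 (shut) to 1.0 (fully open); the grip force is fixed at half the most; returns when the fingers have stopped.
- ctrl.sleep(seconds).
- ctrl.ik(position, orientation): joint angles nearest the present ones, or None.
- ctrl.read_camera(name): name is "scene" or "top" or "wrist"; returns the picture (420x560x3 uint8, blue, green, red); there is no depth.
- ctrl.camera_params(name): a dict with "fx", "fy", "cx", "cy" (pixels), "pose" (4x4, takes a point from camera to world coordinates); the wrist camera has in their place "T_tool_cam" (4x4, takes a point from camera to tool coordinates, whose origin is the TCP and whose axes are the tool frame's). Camera axes: x right, y up, looking along -z (the intrinsics and any distortion apply to the point x, -y, -z); pixel columns grow to the right and rows downward; lengths in m; the calibration is good to about 2 mm. A picture is of the moment at which its call begins: read the wrist's pose just before it. camera_params takes no time and is no camera call.
A pose or a line that the arm cannot do raises ctrl.MotionError and nothing moves.
- ctrl.sign_off(): hands the job in, once; it reports no verdict.
Readings, each from a call of its own:
- ctrl.current_t(): time.
- ctrl.current_q(): joint angles.
- ctrl.current_dq(): joint speeds.
- ctrl.current_effort(): joint torques, N m.
- ctrl.current_tool_pos(): TCP position.
- ctrl.current_eef_rot(): TCP orientation.
- ctrl.current_contact_force(): force on the tool from outside, world axes, zero at the start.
- ctrl.current_wrist_torque(): the same for the moment, N m.
- ctrl.current_grip_width(): opening from 0.0 (shut) to 1.0 (fully open).
Only numpy, scipy, OpenCV 4.12 (cv2) and the standard library are available. Lean on these libraries where they do the work, as an engineer would, in place of code of your own. Each camera call takes 0.05 s, during which the arm holds its last target. There are 200 camera calls.

## Working session

There is one attempt and no reset: what is moved stays moved. The work goes in short steps, each a Python script; the robot and the scene stay as the last script left them, time stands still between calls to the robot, and variables do not carry over. Pictures are saved under pics/ and viewed, about 8 in all and at most 12, crops included, and the job is handed in when it is done.

```bash
mkdir -p pics; ls; python3 - <<'E'
from bench import ctrl
import cv2,numpy as np
for n in("top","scene"):
    cv2.imwrite(f"pics/{n}0.png",ctrl.read_camera(n)); p=ctrl.camera_params(n); print(n,{k:(np.round(v,3).tolist() if k=="pose" else v) for k,v in p.items()})
print(ctrl.camera_params("wrist"), ctrl.current_eef_rot(), ctrl.current_t())
E
```

```text
pics
top {'fx': 407.90816076003824, 'fy': 407.90816076003824, 'cx': 283.33115225195996, 'cy': 208.16136032322578, 'pose': [[-0.023, 0.983, -0.183, 0.366], [-1.0, -0.023, 0.004, -0.107], [-0.0, 0.183, 0.983, 0.948], [0.0, 0.0, 0.0, 1.0]]}
scene {'fx': 480.9170410241881, 'fy': 480.9170410241881, 'cx': 281.24499668755243, 'cy': 211.55810366720627, 'pose': [[-0.825, 0.419, -0.38, 0.1], [-0.566, -0.621, 0.543, 0.476], [-0.008, 0.663, 0.749, 0.884], [0.0, 0.0, 0.0, 1.0]]}
{'fx': 313.9006969015532, 'fy': 313.9006969015532, 'cx': 274.0268906470979, 'cy': 209.8171674965225, 'T_tool_cam': array([[ 9.99999943e-01,  3.24375009e-04,  9.42065745e-05,
         1.48957845e-03],
       [ 6.39233853e-07,  2.77082928e-01, -9.60846008e-01,
        -2.10345414e-01],
       [-3.37777466e-04,  9.60845953e-01,  2.77082912e-01,
         7.84870244e-02],
       [ 0.00000000e+00,  0.00000000e+00,  0.00000000e+00,
         1.00000000e+00]])} [[ 2.68469840e-01 -2.16623089e-04  9.63288066e-01]
 [-9.63287513e-01  1.03425233e-03  2.68469919e-01]
 [-1.05443971e-03 -9.99999442e-01  6.89952397e-05]] 0.1
```

View pics/top0.png

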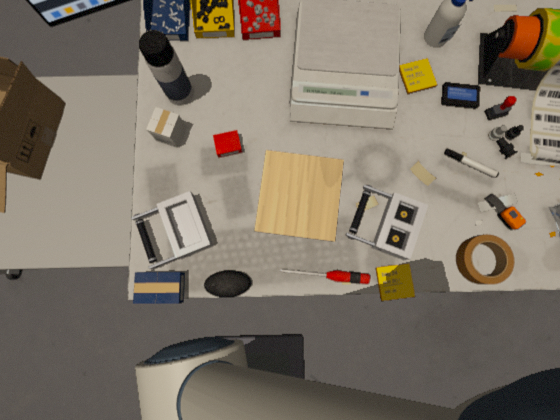

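View pics/scene0.png

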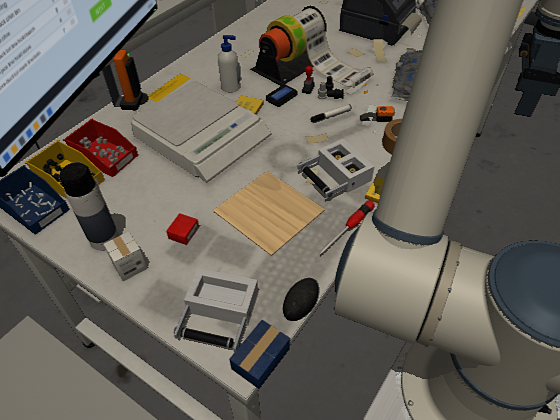

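The top view shows the target tray's two-pocket body at about (402,223), with its dark bar at about (362,215) toward the board. The board is centred near (300,197). The long-pocket decoy is at (178,228). The scene view agrees. Next I'll measure the bar and board with masks.

```bash
cat > h.py <<'E'
import numpy as np,cv2
from bench import ctrl
def rays(n,uv,z,pose=None):
    p=ctrl.camera_params(n); 
    T=p["pose"] if pose is None else pose
    uv=np.atleast_2d(np.float64(uv))
    d=np.c_[(uv[:,0]-p["cx"])/p["fx"],-(uv[:,1]-p["cy"])/p["fy"],-np.ones(len(uv))]@T[:3,:3].T
    return T[:3,3]+d*((z-T[2,3])/d[:,2])[:,None]
def wpose():
    T=np.eye(4);T[:3,:3]=ctrl.current_eef_rot();T[:3,3]=ctrl.current_tool_pos()
    return T@ctrl.camera_params("wrist")["T_tool_cam"]
def big(m):
    c=max(cv2.findContours(m.astype(np.uint8),cv2.RETR_EXTERNAL,cv2.CHAIN_APPROX_NONE)[0],key=cv2.contourArea); return c
E
python3 - <<'E'
from h import *
im=cv2.imread("pics/top0.png"); hsv=cv2.cvtColor(im,cv2.COLOR_BGR2HSV)
def reg(m,x0,x1,y0,y1):
    r=np.zeros(m.shape,bool); r[y0:y1,x0:x1]=m[y0:y1,x0:x1]; return r
b=big(reg((hsv[...,1]>60)&(hsv[...,2]>120),245,350,140,250))
t=big(reg((hsv[...,1]<25)&(hsv[...,2]>205),378,430,180,260))
k=big(reg(im.max(2)<70,346,376,180,250))
for n,c,z in(("board",b,.006),("tray",t,.05),("bar",k,.03)):
    q=cv2.boxPoints(cv2.minAreaRect(c)); w=rays("top",q,z)[:,:2]
    e=np.roll(w,-1,0)-w
    print(n,q.round(0).tolist(),w.mean(0).round(4),np.linalg.norm(e,axis=1).round(4),np.degrees(np.arctan2(e[:,1],e[:,0])).round(1))
    cv2.polylines(im,[np.intp(q)],True,(0,0,255),1)
cv2.imwrite("pics/crop1.png",cv2.resize(im[130:270,230:440],None,fx=3.5,fy=3.5,interpolation=cv2.INTER_NEAREST))
E
```

```text
Traceback (most recent call last):
  File "h.py", line 13, in big
    c=max(cv2.findContours(m.astype(np.uint8),cv2.RETR_EXTERNAL,cv2.CHAIN_APPROX_NONE)[0],key=cv2.contourArea); return c
ValueError: max() iterable argument is empty
```

```bash
python3 - <<'E'
from h import *
im=cv2.imread("pics/top0.png"); hsv=cv2.cvtColor(im,cv2.COLOR_BGR2HSV)
def reg(m,x0,x1,y0,y1):
    r=np.zeros(m.shape,bool); r[y0:y1,x0:x1]=m[y0:y1,x0:x1]; return r
print(hsv[200,395:440:4].tolist(), hsv[225,384:440:4].tolist())
b=big(reg((hsv[...,1]>60)&(hsv[...,2]>120),245,350,140,250))
g=im[...,1]; t0=reg(g>0,378,432,180,262); th=cv2.threshold(g[180:262,378:432],0,255,cv2.THRESH_OTSU)[0]; print("otsu",th)
t=big(reg((g>185),378,432,180,262)) if (g[180:262,378:432]>185).sum()>300 else big(reg(g>th,378,432,180,262))
k=big(reg(im.max(2)<70,346,376,180,250))
for n,c,z in(("board",b,.006),("tray",t,.05),("bar",k,.03)):
    q=cv2.boxPoints(cv2.minAreaRect(c)); w=rays("top",q,z)[:,:2]
    e=np.roll(w,-1,0)-w
    print(n,q.round(0).tolist(),w.mean(0).round(4),np.linalg.norm(e,axis=1).round(4),np.degrees(np.arctan2(e[:,1],e[:,0])).round(1))
    cv2.polylines(im,[np.intp(q)],True,(0,0,255),1)
cv2.imwrite("pics/crop1.png",cv2.resize(im[130:270,230:440],None,fx=3.5,fy=3.5,interpolation=cv2.INTER_NEAREST))
E
```

```text
[[19, 22, 186], [17, 24, 168], [18, 24, 182], [14, 23, 189], [19, 22, 187], [19, 22, 184], [19, 32, 176], [19, 32, 173], [18, 35, 177], [20, 34, 171], [19, 33, 172], [18, 35, 173]] [[16, 22, 195], [18, 23, 192], [11, 24, 146], [15, 22, 187], [14, 23, 190], [18, 24, 190], [18, 23, 185], [15, 27, 151], [17, 22, 185], [18, 23, 185], [19, 32, 176], [19, 32, 176], [19, 31, 179], [20, 33, 178]]
otsu 115.0
board [[254.0, 231.0], [264.0, 149.0], [345.0, 159.0], [335.0, 241.0]] [ 0.5728 -0.1496] [0.2013 0.1971 0.2004 0.1898] [ -7.7 -98.8 170.3  81.5]
tray [[378.0, 180.0], [431.0, 180.0], [431.0, 261.0], [378.0, 261.0]] [ 0.5  -0.38] [0.1202 0.1829 0.1159 0.1827] [-91.3 174.9  88.7  -3.8]
bar [[350.0, 227.0], [363.0, 192.0], [369.0, 195.0], [357.0, 229.0]] [ 0.5264 -0.2857] [0.0856 0.016  0.0855 0.0158] [ -22.7 -112.   157.2   68.3]
```

View pics/crop1.png

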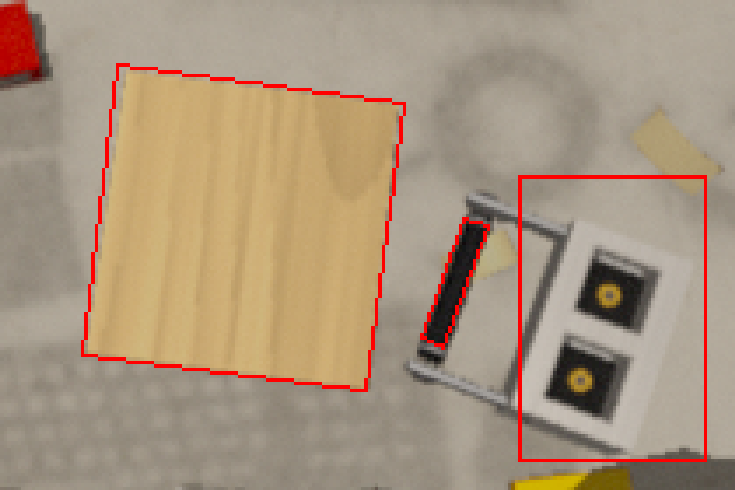

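Board edges came out at 201 × 197 mm (expected 200 × 190) and the bar's rubber at 86 × 16 mm. The brass dots are at crop (609,295) and (580,380). The tray-body mask failed, so I'll take the tray centre from the dots and look closer with the wrist camera.

```bash
cat >> h.py <<'E'
def ori(yaw):  # jaws along tray y, tray x-axis at yaw (deg)
    c,s=np.cos(np.radians(yaw)),np.sin(np.radians(yaw))
    return np.array([[s,0,c],[-c,0,s],[0,-1,0]],float)
E
python3 - <<'E'
from h import *
d=rays("top",[(404,214.3),(395.7,238.6)],.03); print(d.round(4),np.linalg.norm(d[0]-d[1]),np.degrees(np.arctan2(*(d[0]-d[1])[1::-1])))
m=d.mean(0)[:2]; bar=np.array([.5264,-.2857]); print(m,np.linalg.norm(bar-m),np.degrees(np.arctan2(*(bar-m)[::-1])))
ctrl.goto([bar[0],bar[1],.14],ori(-22)); T=wpose(); im=ctrl.read_camera("wrist")
cv2.imwrite("pics/w1.png",im); np.save("w1.npy",T); print(ctrl.current_t(),ctrl.current_tool_pos())
E
```

```text
[[ 0.5156 -0.3859  0.03  ]
 [ 0.4604 -0.3629  0.03  ]] 0.059758888344770764 -22.67287861307611
[ 0.48801896 -0.37443105] 0.09667628171908248 66.60887477562028
1.9 [ 0.52609165 -0.2865226   0.14007436]
```

View pics/w1.png

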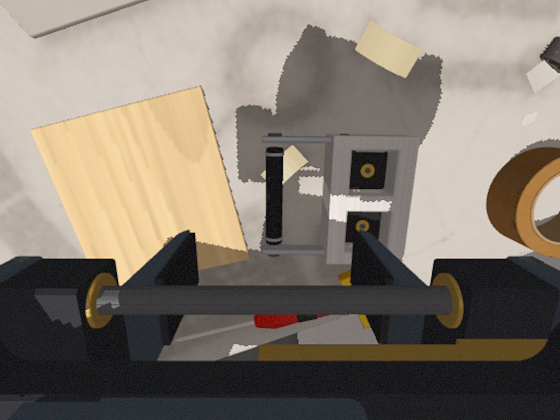

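The wrist view shows the bar vertical, from about (274,148) to (274,243), with the tray to its right. The spacings check out: 59.8 mm between dots and 96.7 mm from bar to centre. I'll cross-check the bar here and test IK for the whole plan before grasping.

```bash
cat >> h.py <<'E'
Z=.019  # grasp point behind TCP
YB=-8.7; BC=np.array([.5728,-.1496])
def yv(yaw): return np.array([-np.sin(np.radians(yaw)),np.cos(np.radians(yaw))])  # tray +y when lying face up
def bar_board(phi,piv):  # phi 0 standing -> 90 face down; piv xy of face edge
    a=np.radians(phi); h=-.025*np.cos(a)+.135*np.sin(a); v=.135*np.cos(a)+.025*np.sin(a)
    return np.r_[piv-yv(YB)*h,.006+v-Z]
def bar_bench(phi,piv,yaw):  # phi 0 standing -> 90 face up; piv xy of back edge
    a=np.radians(phi); h=-.025*np.cos(a)+.135*np.sin(a); v=.135*np.cos(a)+.025*np.sin(a)
    return np.r_[piv+yv(yaw)*h,v-Z]
PIV=BC+yv(YB)*.042
E
python3 - <<'E'
from h import *
im=cv2.imread("pics/w1.png"); T=np.load("w1.npy")
m=np.zeros(im.shape[:2],bool); m[140:248,258:290]=im.max(2)[140:248,258:290]<35
q=cv2.boxPoints(cv2.minAreaRect(big(m))); w=rays("wrist",q,.03,T)[:,:2]; e=np.roll(w,-1,0)-w
print(q.round(0).tolist(),w.mean(0),np.linalg.norm(e,axis=1).round(3),np.degrees(np.arctan2(e[:,1],e[:,0])).round(1))
d=rays("wrist",[(368,171),(362.5,226.5)],.03,T); print(d.round(4),d.mean(0))
b=rays("wrist",[(33,129),(201,87),(247,258)],.006,T);print(b.round(4), np.linalg.norm(b[0]-b[1]),np.linalg.norm(b[1]-b[2]))
for p in list(range(0,91,15)):
    print(p,bar_board(p,PIV).round(3),np.round(ctrl.ik(bar_board(p,PIV),ori(YB)),0))
print(ctrl.ik(bar_board(0,PIV)+[0,0,.06],ori(YB)))
E
```

```text
[[266.0, 157.0], [282.0, 157.0], [282.0, 238.0], [266.0, 238.0]] [ 0.52465677 -0.28698928] [0.016 0.088 0.017 0.088] [-112.   158.4   68.   -22.4]
[[ 0.5159 -0.3875  0.03  ]
 [ 0.4605 -0.364   0.03  ]] [ 0.4882011  -0.37573665  0.03      ]
[[ 0.6863 -0.076   0.006 ]
 [ 0.6569 -0.2597  0.006 ]
 [ 0.4638 -0.2275  0.006 ]] 0.1860775889349068 0.19578872340337142
0 [ 0.583 -0.083  0.122] [-14.  29.  86.  -0.  65.  85.]
15 [ 0.578 -0.119  0.124] [-17.  29.  86.  -0.  66.  81.]
30 [ 0.572 -0.153  0.116] [-21.  29.  86.  -0.  65.  78.]
45 [ 0.567 -0.185  0.1  ] [-24.  31.  86.  -0.  63.  75.]
60 [ 0.563 -0.211  0.076] [-26.  33.  87.  -0.  61.  72.]
75 [ 0.56  -0.231  0.046] [-28.  35.  88.  -0.  57.  71.]
90 [ 0.559 -0.242  0.012] [-29.  38.  89.  -0.  53.  70.]
[-1.39481460e+01  2.50062037e+01  8.18836494e+01 -2.54444375e-14
  7.31101469e+01  8.47518540e+01]
```

```bash
sed -i 's/^YB=.*/YB=-9.0; BC=np.array([.574,-.150]); YT=-22.5; BAR=np.array([.5253,-.2865])/' h.py; python3 - <<'E'
from h import *
R=ori(YT)
ctrl.command_gripper(.5)
ctrl.move_l([*BAR,.05],.2,R); print(ctrl.move_l([*BAR,.006],.08,contact_N=8), ctrl.current_tool_pos())
ctrl.command_gripper(0); w=ctrl.current_grip_width(); print("grip",w*91,ctrl.current_contact_force().round(1))
if w*91<14: raise SystemExit
pv=BAR-yv(YT)*.135
for p in(75,60,45,30,15,0): ctrl.move_l(bar_bench(p,pv,YT)+[0,0,.002],.15)
p0=bar_bench(0,pv,YT); ctrl.move_l(p0+[0,0,.05],.1)
print("hang",ctrl.current_contact_force().round(1),ctrl.current_grip_width()*91)
h=bar_board(0,PIV)+[0,0,.045]
ctrl.move_l(h,.12,ori(YB)); ctrl.sleep(.6)
print(ctrl.current_t(),ctrl.current_contact_force().round(1))
cv2.imwrite("pics/s2.png",ctrl.read_camera("scene"))
E
```

```text
False [ 0.52547736 -0.28662064  0.00620226]
grip 0.714626686655981 [-0.6 -0.5  0.2]
```

The fingers shut completely, so the grasp missed. I'll look before moving.

```bash
python3 - <<'E'
from h import *
print(ctrl.current_tool_pos(),ctrl.current_eef_rot().round(3).tolist(),ctrl.current_grip_width(),ctrl.current_t())
w=ctrl.read_camera("wrist"); s=ctrl.read_camera("scene"); np.save("w2T.npy",wpose())
cv2.imwrite("pics/w2.png",np.hstack([cv2.resize(w[100:380],(400,200)),cv2.resize(s[120:260,230:430],(400,280))[:200]]) if 0 else np.hstack([cv2.resize(w,(400,300)),cv2.resize(s[110:230,270:430],(400,300))]))
E
```

```text
[ 0.52530377 -0.28650408  0.00599371] [[-0.383, 0.0, 0.924], [-0.924, 0.0, -0.383], [-0.0, -1.0, 0.0]] 0.007853040512703087 4.825
```

View pics/w2.png

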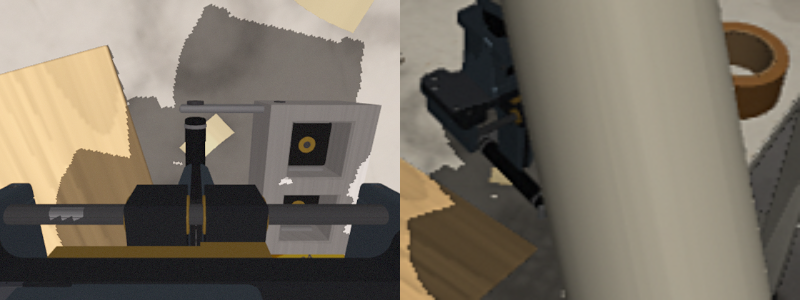

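```bash
python3 - <<'E'
from h import *
w=ctrl.read_camera("wrist")[125:275,190:390]
ctrl.command_gripper(.5); print(ctrl.current_grip_width())
v=ctrl.read_camera("wrist")[125:275,190:390]
f=lambda a:cv2.convertScaleAbs(cv2.resize(a,(400,300),interpolation=cv2.INTER_CUBIC),alpha=1.6,beta=25)
cv2.imwrite("pics/w3.png",np.hstack([f(w),f(v)]))
E
```

```text
0.4981463330540074
```

View pics/w3.png

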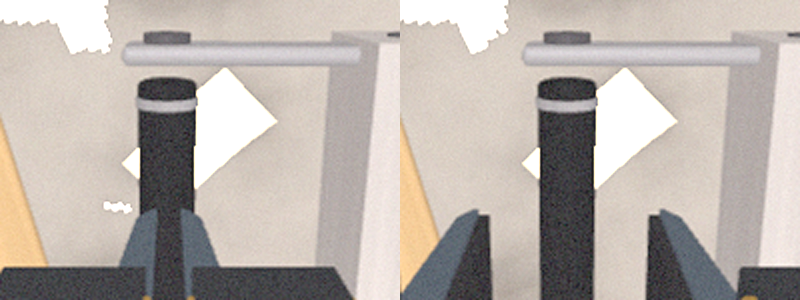

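The magnified crop settles it. The fingertips end at row 230, ±39 px from the centre, which puts them about 40 mm behind the nominal TCP and just above the bar. They shut over the bar's top without touching it. I'll find the real tip height with a slow, guarded descent.

```bash
python3 - <<'E'
from h import *
p=ctrl.current_tool_pos(); f0=ctrl.current_contact_force()
try:
    r=ctrl.move_l([*BAR,-.045],.03,contact_N=4); print(r)
except ctrl.MotionError as e: print("ERR",e)
print(ctrl.current_tool_pos().round(4),(ctrl.current_contact_force()-f0).round(1),ctrl.current_t())
v=ctrl.read_camera("wrist")[125:275,190:390]
cv2.imwrite("pics/w4.png",cv2.convertScaleAbs(cv2.resize(v,(600,450)),alpha=1.6,beta=25))
E
```

```text
True
[ 0.5252 -0.2864 -0.038 ] [-3.2  0.5 12.3] 7.1667
```

View pics/w4.png

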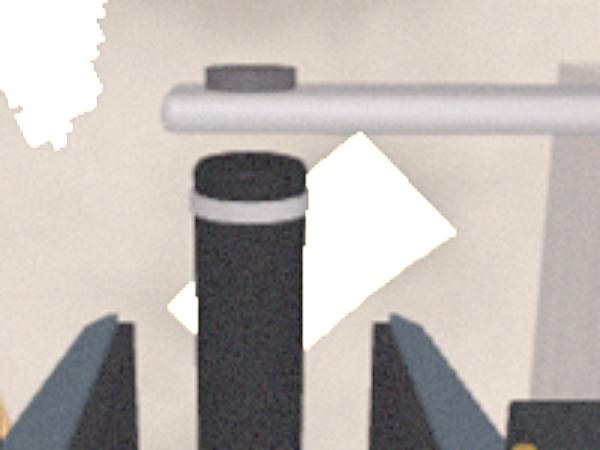

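The tips touched the bench at TCP z = -0.038, matching the image estimate of -0.0386. The real fingertips are therefore 38 mm short of the stated TCP, so I'll correct the grasp offset to 57 mm and continue.

```bash
sed -i 's/^Z=.019.*/Z=.057 # 19 mm + 38 mm measured tip shortfall/' h.py; python3 - <<'E'
from h import *
ctrl.move_l([*BAR,.025-Z],.05)
ctrl.command_gripper(0); w=ctrl.current_grip_width(); print("grip",w*91,ctrl.current_contact_force().round(1))
if w*91<14: raise SystemExit
pv=BAR-yv(YT)*.135
for p in(75,60,45,30,15,0): ctrl.move_l(bar_bench(p,pv,YT)+[0,0,.002],.15)
p0=bar_bench(0,pv,YT); ctrl.move_l(p0+[0,0,.05],.12)
print("hang",ctrl.current_contact_force().round(1),ctrl.current_grip_width()*91)
h=bar_board(0,PIV)+[0,0,.045]
ctrl.move_l(h,.12,ori(YB)); ctrl.sleep(.5)
print(ctrl.current_t(),ctrl.current_contact_force().round(1))
cv2.imwrite("pics/s2.png",np.hstack([ctrl.read_camera("scene")[60:340,140:420],ctrl.read_camera("top")[80:360,200:480]]))
E
```

```text
grip 17.281819063413646 [-0.9 -0.4 -0.7]
hang [-0.7  0.8 -5.2] 17.453539909730747
14.7 [ 0.6 -0.7 -4.5]
```

View pics/s2.png

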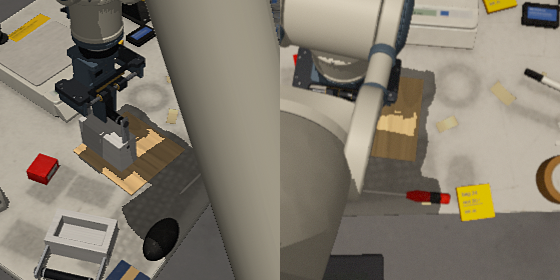

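The tray hangs from the bar over the board; the scene view shows it at about (110,140), with its face away from where the handle lay. Next: stand it on its -y wall, arc the bar over, and knock three times.

```bash
python3 - <<'E'
from h import *
F=lambda:ctrl.current_contact_force().round(1)
s=bar_board(0,PIV); ctrl.move_l(s+[0,0,.012],.1)
print("touch",ctrl.move_l(s-[0,0,.004],.04,contact_N=2.5),(ctrl.current_tool_pos()-s).round(4),F())
for p in(12,25,40,55,70,82,90): ctrl.move_l(bar_board(p,PIV)+[0,0,.001],.13)
print("down",F(),(ctrl.current_tool_pos()-bar_board(90,PIV)).round(4),ctrl.current_t())
for i in range(3):
    for p in(78,65): ctrl.move_l(bar_board(p,PIV),.15)
    r=ctrl.move_l(bar_board(90,PIV)-[0,0,.002],.4,contact_N=30)
    print("knock",r,F(),(ctrl.current_tool_pos()-bar_board(90,PIV)).round(4),ctrl.current_t())
E
```

```text
touch True [ 0.0009 -0.0005 -0.0001] [ 1.5 -1.7  1.8]
down [ 1.6  0.7 -1.3] [-0.0002  0.0005  0.0009] 18.35
knock True [ 0.4  0.7 -1.1] [ 0.0021 -0.0038 -0.0056] 19.2833
knock True [-0.1  4.4 16.7] [ 0.0019 -0.0036 -0.006 ] 20.2667
knock True [-0.7  4.3 18. ] [ 0.002  -0.0035 -0.006 ] 21.2583
```

```bash
python3 - <<'E'
from h import *
o=np.array([0,0,-.005])
for p in(78,65,50,35,20,8,0): ctrl.move_l(bar_board(p,PIV)+o,.12)
print(ctrl.current_contact_force().round(1))
b=bar_board(0,PIV)
ctrl.move_l(b+[0,0,.02],.06); ctrl.move_l(np.r_[b[:2]+yv(YB)*.01,b[2]+.075],.12)
print(ctrl.current_contact_force().round(1),ctrl.current_grip_width()*91,ctrl.current_t())
s,t,w=[ctrl.read_camera(n) for n in("scene","top","wrist")]
cv2.imwrite("pics/s3.png",np.hstack([s[60:340,140:420],t[100:380,220:400],cv2.resize(w,(336,280))]))
E
```

```text
[-0.7 -0.  -3. ]
[-0.8 -0.4 -4. ] 10.839579079892475 25.3083
```

View pics/s3.png

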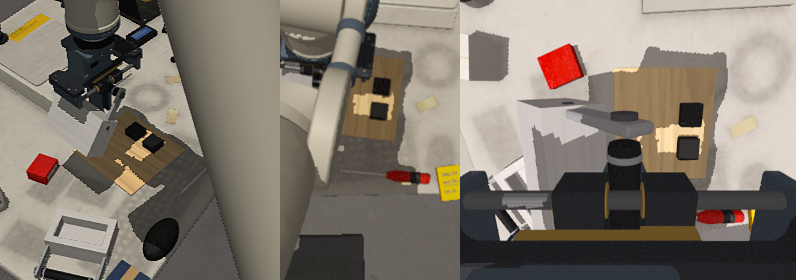

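Both feet are out and lying on the board: at (135,130) and (152,143) in the scene crop, and at (690,115) and (688,148) in the wrist crop. But the grip width has fallen from 17.4 to 10.8 mm, so the hold has shifted. I'll zoom in before carrying the tray further.

```bash
python3 - <<'E'
from h import *
print(ctrl.current_grip_width()*91,ctrl.current_t(),ctrl.current_contact_force().round(1),ctrl.current_wrist_torque().round(2),ctrl.current_tool_pos().round(3))
s,w=[ctrl.read_camera(n) for n in("scene","wrist")]
f=lambda a:cv2.convertScaleAbs(cv2.resize(a,(400,400),interpolation=cv2.INTER_CUBIC),alpha=1.5,beta=15)
cv2.imwrite("pics/s4.png",np.hstack([f(s[125:225,180:280]),f(w[130:330,80:280+50][:, :250])]))
print(ctrl.current_grip_width()*91)
E
```

```text
10.807180899128676 25.4583 [ 0.   0.8 -4.4] [-0.13  0.01 -0.01] [ 0.585 -0.074  0.158]
10.580958801161277
```

View pics/s4.png

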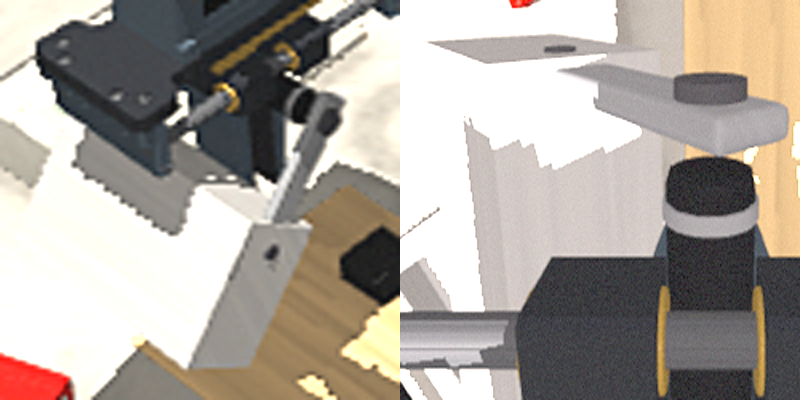

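This zoom shows the bar has ridden up to the base of the fingers, above the pads. The tray is captive but leans on one fingertip, its bottom tilted toward +y. The plan is to carry it clear of the feet to its old spot, touch it down on the bench, ease the fingers open slightly, raise them, and re-grip at the pads.

```bash
python3 - <<'E'
from h import *
pv=BAR-yv(YT)*.135; R=ori(YT)
P=pv-yv(YT)*.0845
ctrl.move_l([*P,.158],.2,R); print(ctrl.current_grip_width()*91,ctrl.current_contact_force().round(1))
ctrl.move_l([*P,.06],.15)
print(ctrl.move_l([*P,-.03],.05,contact_N=2),ctrl.current_tool_pos().round(4),ctrl.current_contact_force().round(1),ctrl.current_grip_width()*91,ctrl.current_t())
T=wpose();np.save("w5T.npy",T)
s,t,w=[ctrl.read_camera(n) for n in("scene","top","wrist")]
cv2.imwrite("pics/s5.png",np.hstack([cv2.resize(s[40:240,250:420],(340,400)),cv2.resize(w[60:340,60:380],(457,400))]))
E
```

```text
10.391092270916166 [-0.1  0.3 -4.7]
True [ 0.4407 -0.4887  0.0036] [ 1.   0.2 -1.2] 10.45031630835574 29.8083
```

View pics/s5.png

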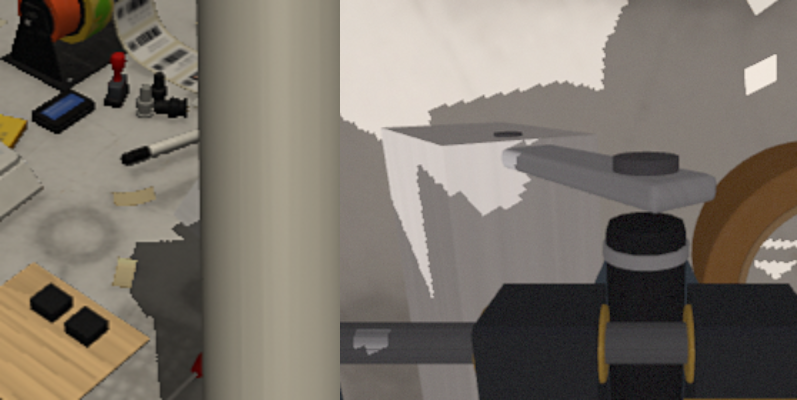

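```bash
python3 - <<'E'
from h import *
y=yv(YT); p=ctrl.current_tool_pos(); pe=p[:2]+y*.0684
def b(phi):
    a=np.radians(phi-10.49); return np.r_[pe-y*.1373*np.sin(a),.1373*np.cos(a)-Z]
ctrl.command_gripper(.25); print(ctrl.current_grip_width()*91,ctrl.current_contact_force().round(1))
ctrl.move_l([p[0],p[1],.040],.2); print(ctrl.current_contact_force().round(1))
ctrl.move_l(b(20),.15); print(ctrl.current_contact_force().round(1))
ctrl.command_gripper(0); print("grip",ctrl.current_grip_width()*91,ctrl.current_contact_force().round(1),ctrl.current_tool_pos().round(4),ctrl.current_t())
w=ctrl.read_camera("wrist"); cv2.imwrite("pics/w6.png",w)
# black bar width per row near column centre -> depth
d=w.max(2)<45
for r in range(90,260,10):
    c=np.flatnonzero(d[r,200:350]); print(r,(c.min()+200,c.max()+200,len(c)) if len(c) else None)
E
```

```text
22.92957232160681 [-0.9 -2.6  2.2]
[-0.7  0.2 -4.1]
[-0.1 -1.9  0.1]
grip 17.35028887834076 [-2.1 -0.8 -0.2] [ 0.4579 -0.4467  0.0779] 31.5
90 None
100 None
110 None
120 None
130 None
140 None
150 None
160 None
170 None
180 (np.int64(258), np.int64(288), 31)
190 (np.int64(258), np.int64(288), 4)
200 (np.int64(258), np.int64(288), 31)
210 (np.int64(259), np.int64(288), 30)
220 (np.int64(259), np.int64(288), 30)
230 (np.int64(259), np.int64(288), 30)
240 (np.int64(252), np.int64(296), 45)
250 (np.int64(250), np.int64(298), 49)
```

The grip is back at 17.35 mm, but the bar looks only 31 px wide, which puts it near the very tips. I'll lower the fingers 20 mm, re-grip properly, then lift it to hang and check.

```bash
python3 - <<'E'
from h import *
p=ctrl.current_tool_pos()
def bw():
    w=ctrl.read_camera("wrist"); d=w.max(2)<45; print("barpx",[int(d[r,240:310].sum()) for r in(170,180,190,200,210,220)]); return w
ctrl.command_gripper(.25); print("low",ctrl.move_l(p-[0,0,.02],.15,contact_N=6)); ctrl.command_gripper(0)
print("grip",ctrl.current_grip_width()*91,ctrl.current_contact_force().round(1),ctrl.current_tool_pos().round(4)); bw()
q=ctrl.current_tool_pos(); ctrl.move_l([q[0],q[1],.135],.12); ctrl.sleep(.5)
print("hang",ctrl.current_grip_width()*91,ctrl.current_contact_force().round(1),ctrl.current_wrist_torque().round(2),ctrl.current_t())
w=bw(); s=ctrl.read_camera("scene"); cv2.imwrite("pics/s7.png",np.hstack([cv2.resize(s[40:300,220:480],(400,400)),cv2.resize(w[60:340,100:380],(400,400))]))
E
```

```text
low True
grip 16.730866386513036 [-0.5  1.4 -1.5] [ 0.4583 -0.4472  0.0564]
barpx [0, 25, 36, 1, 36, 35]
hang 17.152731358128296 [ 0.3 -0.1 -3.6] [0.05 0.   0.05] 33.7167
barpx [0, 24, 36, 0, 36, 35]
```

View pics/s7.png

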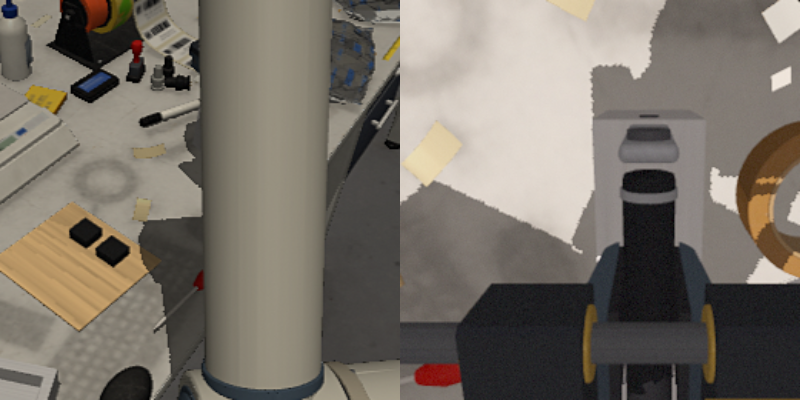

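The tray now hangs vertical and centred in the pads (bar 36 px, as expected), and both feet are still on the board. Now stand it, arc it back to face up, release and check.

```bash
python3 - <<'E'
from h import *
pv=BAR-yv(YT)*.135; s=bar_bench(0,pv,YT)
ctrl.move_l([s[0],s[1],.115],.12); ctrl.sleep(.2); ctrl.move_l(s+[0,0,.012],.1)
print("touch",ctrl.move_l(s-[0,0,.01],.04,contact_N=2),(ctrl.current_tool_pos()-s).round(4),ctrl.current_contact_force().round(1))
o=np.array([0,0,ctrl.current_tool_pos()[2]-s[2]])
for p in(12,25,40,55,70,82,90): ctrl.move_l(bar_bench(p,pv,YT)+o*np.cos(np.radians(p))+[0,0,.001],.12)
print("down",ctrl.current_contact_force().round(1),ctrl.current_grip_width()*91,ctrl.current_tool_pos().round(4),ctrl.current_t())
print(ctrl.move_l(ctrl.current_tool_pos()-[0,0,.004],.03,contact_N=3),ctrl.current_tool_pos().round(4))
ctrl.command_gripper(.45); q=ctrl.current_tool_pos(); print(ctrl.current_contact_force().round(1))
ctrl.move_l([q[0],q[1],.02],.1); ctrl.move_l([q[0],q[1],.15],.2); 
T=wpose(); im=ctrl.read_camera("wrist"); cv2.imwrite("pics/w8.png",im); np.save("w8T.npy",T)
m=np.zeros(im.shape[:2],bool); m[130:256,250:300]=im.max(2)[130:256,250:300]<35
c=cv2.boxPoints(cv2.minAreaRect(big(m))); w=rays("wrist",c,.03,T)[:,:2]; print("bar",w.mean(0).round(4),c.round(0).tolist())
ctrl.goto([.3,-.5,.3],ori(-22)); t=ctrl.read_camera("top"); cv2.imwrite("pics/t8.png",t); cv2.imwrite("pics/s8.png",ctrl.read_camera("scene")); print(ctrl.current_t())
E
```

```text
touch True [-0.0002 -0.0004 -0.0075] [-0.6 -1.1  4.6]
down [ 0.4 -0.1 -1.1] 17.35069631392586 [ 0.525  -0.2867 -0.0309] 38.05
False [ 0.5251 -0.2871 -0.0347]
[-0.4  0.5  0.6]
bar [ 0.5271 -0.2792] [[259.0, 155.0], [273.0, 155.0], [273.0, 234.0], [259.0, 234.0]]
41.8417
```

No picture views are left, so I'll do the final checks numerically: feet blobs on the board, and the tray's outline and bar.

```bash
python3 - <<'E'
from h import *
def blobs(m,amin): 
    return [c for c in cv2.findContours(m.astype(np.uint8),cv2.RETR_EXTERNAL,cv2.CHAIN_APPROX_NONE)[0] if cv2.contourArea(c)>amin]
def rep(n,c,cam,z,T=None):
    q=cv2.boxPoints(cv2.minAreaRect(c)); w=rays(cam,q,z,T)[:,:2]; e=np.roll(w,-1,0)-w
    d=w.mean(0)-BC; print(n,w.mean(0).round(3),"size",np.linalg.norm(e,axis=1)[:2].round(3),"ang",np.degrees(np.arctan2(e[0,1],e[0,0])).round(0),"rel board",(d@[np.cos(np.radians(YB)),np.sin(np.radians(YB))]).round(3),(d@yv(YB)).round(3))
t0=cv2.imread("pics/top0.png");t=cv2.imread("pics/t8.png")
m=np.zeros(t.shape[:2],bool);m[140:262,245:440]=t.max(2)[140:262,245:440]<60
for c in blobs(m,40): rep("top dark",c,"top",.026)
# tray patch match against the start picture
tm=t0[183:262,345:432]; r=cv2.matchTemplate(t[165:280,320:450],tm,cv2.TM_CCOEFF_NORMED); print("match",cv2.minMaxLoc(r)[1],np.array(cv2.minMaxLoc(r)[3])+[320,165],"was (345,183)")
# bench-vs-tray in wrist view: low-sat bright/gray body, with edge scan along rows
w=cv2.imread("pics/w8.png");T=np.load("w8T.npy")
g=cv2.cvtColor(w,cv2.COLOR_BGR2GRAY)
for r in(160,185,200,215): print(r,g[r,250:440:6].tolist())
E
```

```text
top dark [ 0.529 -0.192] size [0.037 0.038] ang -9.0 rel board -0.038 -0.048
top dark [ 0.528 -0.279] size [0.086 0.015] ang -22.0 rel board -0.025 -0.134
top dark [ 0.587 -0.201] size [0.038 0.038] ang -8.0 rel board 0.021 -0.048
match 0.5570274591445923 [342 182] was (345,183)
160 [112, 113, 25, 22, 180, 212, 206, 206, 196, 160, 110, 92, 118, 128, 128, 120, 125, 129, 130, 127, 127, 93, 93, 124, 124, 123, 117, 211, 207, 207, 209, 209]
185 [202, 200, 40, 33, 160, 108, 113, 112, 107, 205, 204, 114, 129, 130, 126, 100, 121, 120, 108, 193, 186, 104, 103, 129, 125, 118, 210, 209, 207, 208, 208, 209]
200 [195, 189, 43, 32, 64, 109, 111, 115, 113, 110, 115, 107, 234, 234, 230, 234, 233, 229, 228, 227, 230, 226, 226, 223, 124, 180, 209, 209, 206, 207, 203, 209]
215 [175, 175, 39, 26, 64, 103, 109, 111, 111, 108, 110, 93, 124, 164, 240, 129, 128, 129, 126, 126, 90, 112, 121, 127, 126, 207, 208, 209, 209, 208, 207, 207]
```

```bash
python3 - <<'E'
from bench import ctrl
print(ctrl.current_t(),ctrl.current_contact_force().round(1)); ctrl.sign_off()
E
```

```text
41.8417 [0.5 0.3 0.2]
the job is handed in; nothing more can be done
```

The job is done and was handed in at 41.8 s of the 59 s allowed. I turned the tray face down on the board and knocked it three times. Both feet dropped out, and I lifted the tray off and set it face up on the bench, about 7 mm from where it started.

**Last checks, numeric only because all 12 picture views were used:**
- **Feet:** two dark blobs about 38 × 38 mm lie fully on the board. They are about 60 mm apart and were in the same place after I carried the tray away.
- **Tray position:** the bar is at (0.528, -0.279) at the expected -22° angle, about 15 mm clear of the board at its nearest end.
- **Tray face up and flat:** I judged this from brightness profiles in the wrist camera picture, which show the rim strip and two pockets at about the expected size.
- **Contact:** the force on the tool was about zero at hand-in.

**What failed or disagreed:**
- **First grasp:** it closed on nothing, because the real fingertips end about 38 mm short of the stated TCP. I found this from the wrist image, confirmed it by touching the bench, and corrected for it.
- **Bar slip:** I found after the knocks that the bar had ridden up between the fingers. I touched the tray down on the bench at its old spot, re-gripped it, and it then hung straight.
- **Final picture match:** comparing the tray with the start picture scored only 0.56. I put that down to the empty pockets and changed shadows, but could not confirm it by eye.

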